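# Lay the tall vase on the painting rest

### The arm

A 6-joint arm with a two-finger parallel gripper is mounted at the origin on the work surface. World frame = base frame: x ahead of the robot, y to its left, z up, the work surface at z = 0. Lengths are in mm, angles in rad, forces in N, time in s.
With the tool pointing down it reaches from about 250 to 775 mm from the base axis. Payload 8.9 kg.
Tool frame: the origin (TCP) lies on the centre line of the jaws, within the pads' length; the fingertips stand 8 mm ahead of it and the grasp point (between the pads) lies 11 mm behind it; z points along the fingers, y is the line along which they close (so a half turn about z gives the same grasp; the last joint's range is limited). The gripper opens to 85 mm and grips with 20 to 120 N. Pads are 22 mm wide; open, the fingers measure 114 mm over their backs; the gripper's body (76 mm by 85 mm) begins 54 mm behind the grasp point. The pads swing forward as they close: fully open they stand 13 mm farther back than shut.
Start: joints at [-1.429, 0.291, -0.153, 1.127, 0, 1.431], TCP at [145.492, -504.436, 211.005] pointing down, gripper open.
Joint ranges: [-2.52, 2.52], [-0.91, 1.74], [-1.3, 1.37], [-1.96, 2.02], [-1.52, 1.47], [-3.14, 3.14]. Speed limits (rad/s): [2.22, 2.22, 2.79, 3.14, 3.14, 3.14].

### API

Orientations are given as a rotation vector (axis times angle).
In Python, from plant import robot gives the robot as it stands.
- The arm moves only by the tool arm_command, never from a script. Its argument "rows" is a list of rows, each a list of 5 numbers: the finger opening in cm, from 0 to 8.54, then the shift along the world's x, y, z in cm, then the turn about the world's z in rad. In form: [[hand, tx, ty, tz, turn], ...]. A call has 1 to 20 rows; each row shifts and turns the commanded pose from where the row before left it; what a row does not reach is not made up. A row lasts 1/10 s, in which the tool goes at most 50 mm and 8.59 degrees, less where a joint would pass 70% of its speed; a pose out of reach is approached as far as the arm can. A call is refused whole if a number of a shift passes 5 or a number of a turn 0.15, either way. A call with a gripper value outside its range is refused whole. The fingers move at their own pace and stop on an object; "force" is the grip in N (left out, the last holds). Time passes only in rows, so rows that do not move let the fingers close. It gives the time, the measured TCP pose, the force and the opening at its end, in the units of the state.
- robot.get_obs(): the state, without advancing time (a new reading comes with each control period).
- robot.snapshot(name): name is "side" or "top"; returns the picture (400x640x3 uint8, red, green, blue); there is no depth.
- robot.camera_params(name): a dict with "fx", "fy", "cx", "cy" (pixels), "position" and "rotation" of the camera in the world. Camera axes: x right, y down, z forward; pixel columns grow to the right and rows downward; lengths in mm; the calibration is good to about 2 mm. A picture is of the moment at which its call begins. camera_params takes no time and is no camera call.
- robot.sign_off(): hands the job in, once; it reports no verdict.
Trained networks look in the newest picture that a camera, given by its name, has taken for a name from the list of things; names that differ only in an ending like _2 or _b are one class to them, and where a whole thing is asked for, a point or a joint stands for the part that bears it (a point fixed in the world has none). Each returns a list of dicts, best first, with "confidence" (0 to 1); they miss things now and then, are a little off and sometimes report something else, mostly with a low value. They report only what shows in the picture. A call takes as long as a camera call.
- robot.outline_of(label, camera): "pixels" (400x640 bool, what is visible of it) and "box" ([left, top, right, bottom] in pixels, round what is visible of it).
- robot.spot_point(label, camera): "at" ([row, column] in pixels: a listed point, or the origin of a listed thing).
The state is a dict: "time_s": time; "joint_positions": joint angles; "qd": joint speeds; "tau": joint torques, N m; "tcp_pos": TCP position; "tcp_rot": TCP orientation; "ft_force": force on the tool from outside, world axes, zero at the start; "ft_torque": the same for the moment, N m; "gripper_width": opening from 0.0 (shut) to 1.0 (fully open).
Only numpy, scipy, OpenCV 4.12 (cv2) and the standard library are available. Lean on these libraries where they do the work, as an engineer would, in place of code of your own. Each camera call takes 0.05 s, during which the arm holds its last target. There are 200 camera calls.

### The job

Tip the tall square vase over onto its side so that it lies on the sloping pad of the painting rest beside it, between the two wooden cheeks, with its mouth beyond the pad, ready to be painted. Let it down gently all the way, guiding it with the fingers on either side of its neck: do not let it fall, do not pinch it, and do not lift or drag it, its foot stays where it stands on the board. Leave the mug, the paint bottle and the jar alone.

Things in the scene. Friction and masses are not known exactly. Their poses are not given: they have to be found in the camera images.
- vase: tall white ceramic bottle vase, 0.36 to 0.55 kg, upright at the start: square body 76 x 76 mm, 130 mm high; round shoulder up to 150 mm; round neck 38 mm in diameter up to 192 mm; lip 44 mm in diameter up to 200 mm. Origin at the centre of its underside, z up its axis, x the way it is to be tipped, towards the pad (within 5 degrees)
- vase_heel (a point): middle of the vase's bottom edge on the pad's side, 38 mm from its origin along its x: the edge it tips about; it grips the board and does not slide when the vase is pushed near its top
- vase_mouth (a point): centre of the top of the vase's lip, 200 mm up its axis. Past about 26 degrees of tilt the vase overbalances and falls hard unless held back from the side it falls to; it lies at about 70 degrees, this point then 100 to 125 mm above the table, the neck free underneath
- rest: fixed painting rest, origin under the centre of its 300 (x) by 150 (y) by 12 mm board, z up, x from the vase's end to the padded end. Grey padded block, x 23 to 78 mm, 104 mm wide, top rising at 20 degrees towards +x from 39 to 59 mm above the table; cheeks 12 mm thick at y = +-58 mm, x 21 to 79 mm, 76 mm high above the table. The vase stands at about x = -92 mm
- mug: white mug, 80 mm diameter, 90 mm high, loose, to be left alone; origin at the centre of its underside
- paint_bottle: blue plastic paint bottle with a white cap, 44 mm diameter, 110 mm high, loose, to be left alone; origin at the centre of its underside
- jar: green glass jar with a white lid, 68 mm diameter, 75 mm high, loose, to be left alone; origin at the centre of its underside

How it is judged (in metres and radians):
At the end, for the whole second after the job is handed in: The vase lies at rest on the pad, tilted 62 to 78 degrees, in line with the rest within 14 degrees, its mouth over 90 mm from the rest's centre and within 35 mm of its middle line, its heel on the board within 45 mm of its place; bystanders within 20 mm of theirs (angle between vase's own z axis and vertical between 1.08 and 1.36 rad and angle between the y axis of vase and the y axis of rest, either way round below 0.25 rad and x of vase_mouth in the frame of rest above 0.09 m and y of vase_mouth in the frame of rest between -0.035 and 0.035 m and height (world z) of vase_heel below 0.022 m and distance of vase_heel from where it was at the start of the episode below 0.045 m and contact force between vase and rest above 1 N and linear speed of vase below 0.02 m/s and angular speed of vase below 0.1 rad/s and distance of each of mug, paint_bottle, jar from where it was at the start of the episode below 0.02 m); the robot touches nothing.
It fails at once if the vase falls or is knocked over (turns faster than 2.8 rad/s) (angular speed of vase above 2.8 rad/s).
It fails at once if the vase is lifted or carried (its heel more than 20 mm above the board) (height (world z) of vase_heel above 0.032 m).
It fails at once if the vase is dragged (its heel more than 50 mm from its place) (distance of vase_heel from where it was at the start of the episode above 0.05 m).
It fails at once if the vase is pinched or pressed hard (over 15 N from the fingers) (contact force between the fingers and vase above 15 N).
It fails at once if a bystander is disturbed (moved over 20 mm) (distance of any of mug, paint_bottle, jar from where it was at the start of the episode above 0.02 m).
It also fails if it takes over 51 s, if anything falls off the work surface, if the arm or the gripper's body presses on something with over 40 N, if the wrist force passes 120 N, or if a joint passes its speed limit or range.

## Working session

There is one attempt and no reset: what is moved stays moved. The work goes in short steps, Python scripts to look and compute and a tool call to move; the robot and the scene stay as the last step left them, time stands still between calls to the robot, and variables do not carry over. Pictures are saved under pics/ and viewed, on a budget of 10 in all, crops included, one or two more only if the job needs it, and the job is handed in when it is done.

Besides the shell and the picture viewer there is one more tool, called after "Call:" by a JSON object that holds its "name" and its "arguments", one argument or row to a line. arm_command: Moves the arm, as the interface text tells. Its arguments: {"type":"object","properties":{"rows":{"type":"array"},"force":{"type":"number"}},"required":["rows"]}

```bash
mkdir -p pics; ls
python3 - <<'E'
from plant import robot
import cv2
for c in("side","top"):
    im=robot.snapshot(c); cv2.imwrite(f"pics/{c}0.png",im[:,:,::-1])
    p=robot.camera_params(c);print(c,p)
    for l in("vase","vase_heel","vase_mouth","rest","mug","paint_bottle","jar"):
        print(l,[(r["at"],round(r["confidence"],2)) for r in robot.spot_point(l,c)][:2])
o=robot.get_obs();print(o["time_s"],o["tcp_pos"],o["tcp_rot"])
E
```

```text
pics
side {'fx': 432.6033733614309, 'fy': 432.6033733614309, 'cx': 317.56539858292155, 'cy': 200.13841876268467, 'position': array([137.99498233, 972.66989399, 710.26262285]), 'rotation': array([-0.51980129,  2.51150748, -1.47640131])}
vase [([269.0, 292.9], 0.66)]
vase_heel []
vase_mouth [([200.0, 289.8], 0.63)]
rest [([252.7, 294.2], 0.82)]
mug [([287.1, 220.8], 0.65)]
paint_bottle [([345.4, 335.6], 0.91)]
jar [([188.9, 293.0], 0.69)]
top {'fx': 403.66915123155604, 'fy': 403.66915123155604, 'cx': 314.784391017682, 'cy': 196.71184498992727, 'position': array([ 389.96609712,   35.93169215, 1125.26309423]), 'rotation': array([-2.12392727,  2.16928107, -0.15039219])}
vase [([202.4, 265.7], 0.7)]
vase_heel [([201.9, 276.9], 0.77)]
vase_mouth [([192.7, 254.9], 0.95), ([205.1, 265.0], 0.45)]
rest [([190.4, 296.5], 0.76)]
mug [([158.0, 218.4], 0.9), ([198.4, 276.3], 0.43)]
paint_bottle [([272.4, 202.8], 0.71), ([196.5, 280.7], 0.6)]
jar [([134.7, 408.9], 0.96)]
0.8 [ 145.49306594 -504.42741807  211.02538596] [ 3.11064097e+00  4.39681548e-01 -4.16672278e-05]
```

View pics/side0.png

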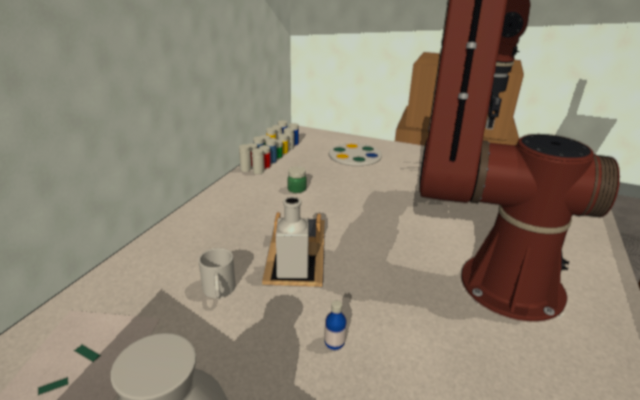

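View pics/top0.png

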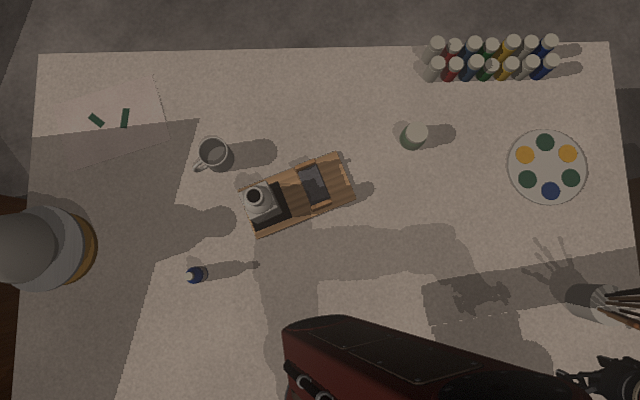

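```bash
cat > h.py <<'E'
import numpy as np,cv2
from plant import robot
def cam(c):
    p=robot.camera_params(c); R=cv2.Rodrigues(np.array(p["rotation"]))[0]
    return p,R,np.array(p["position"])
def ray(c,rc,z):
    p,R,t=cam(c); d=R@np.array([(rc[1]-p["cx"])/p["fx"],(rc[0]-p["cy"])/p["fy"],1.])
    return t+d*(z-t[2])/d[2]
def proj(c,P):
    p,R,t=cam(c); q=R.T@(np.array(P,float)-t); return np.array([p["cy"]+p["fy"]*q[1]/q[2],p["cx"]+p["fx"]*q[0]/q[2]])
def tri(cs,rcs):
    A=np.zeros((3,3));b=np.zeros(3)
    for c,rc in zip(cs,rcs):
        p,R,t=cam(c); d=R@np.array([(rc[1]-p["cx"])/p["fx"],(rc[0]-p["cy"])/p["fy"],1.]);d/=np.linalg.norm(d)
        M=np.eye(3)-np.outer(d,d);A+=M;b+=M@t
    return np.linalg.solve(A,b)
E
python3 - <<'E'
from h import *
np.set_printoptions(precision=1,suppress=True)
S="side";T="top"
for n,s,t,z in [("vase",(269,292.9),(202.4,265.7),12),("mouth",(200,289.8),(192.7,254.9),212),("rest",(252.7,294.2),(190.4,296.5),0),("mug",(287.1,220.8),(158,218.4),0),("bottle",(345.4,335.6),(272.4,202.8),0),("jar",(188.9,293),(134.7,408.9),0)]:
    print(n,ray(S,s,z),ray(T,t,z),tri((S,T),(s,t)))
print("heel",ray(T,(201.9,276.9),12))
E
```

```text
vase [523.4 179.7  12. ] [536.1 173.5  12. ] [532.2 172.7   5.3]
mouth [530.8 177.4 212. ] [532.8 173.5 212. ] [532.9 173.7 209.7]
rest [557.6 100.2   0. ] [570.   87.9   0. ] [568.   87.2 -11. ]
mug [660.7 302.    0. ] [668.5 309.7   0. ] [662.8 306.5   4.4]
bottle [338.2 359.7   0. ] [347.6 348.4   0. ] [344.3 350.7 -11.2]
jar [ 722.5 -237.1    0. ] [ 725.3 -237.7    0. ] [ 724.3 -238.2   -0.6]
heel [536.9 142.4  12. ]
```

The side view shows the vase (lip at about row 203, col 291, foot at row 277, col 292), with the board running away from that camera. The top view shows the vase at (198,260) and the pad at (185,313), with mug, bottle and jar well clear. I'll fit the yaw of the rest and the vase.

Run:
```python
from h import *
from scipy.optimize import minimize
np.set_printoptions(precision=3,suppress=True)
M={}
for c in("top","side"):
    robot.snapshot(c)
    for l in("rest","vase"):
        r=robot.outline_of(l,c); M[l,c]=r[0]["pixels"]; print(l,c,r[0]["confidence"],r[0]["box"])
def box(x0,x1,y0,y1,z0,z1): return [(x,y,z) for x in(x0,x1) for y in(y0,y1) for z in(z0,z1)]
def cyl(r,z0,z1): return [(r*np.cos(a),r*np.sin(a),z) for a in np.linspace(0,6.28,20) for z in(z0,z1)]
REST=[box(-150,150,-75,75,0,12),box(21,79,52,64,0,76),box(21,79,-64,-52,0,76)]
VASE=[box(-38,38,-38,38,0,130),cyl(19,130,192),cyl(22,192,200),cyl(30,130,143)]
S=4
def sil(parts,p,z,c):
    m=np.zeros((400*S,640*S),np.uint8);cs,sn=np.cos(p[2]),np.sin(p[2])
    for P in parts:
        P=np.array(P,float);W=np.c_[p[0]+cs*P[:,0]-sn*P[:,1],p[1]+sn*P[:,0]+cs*P[:,1],P[:,2]+z]
        uv=np.array([proj(c,w)[::-1] for w in W]); cv2.fillConvexPoly(m,cv2.convexHull(((uv+.5)*S).astype(np.int32)),1)
    return cv2.resize(m.astype(np.float32),(640,400),interpolation=cv2.INTER_AREA)
def fit(parts,z,p0,target,cs):
    def f(q):
        p=[q[0],q[1],q[2]/100]; s=0
        for c in cs: s+=np.abs(sil(parts,p,z,c)-target[c]).sum()
        return s
    x0=[p0[0],p0[1],p0[2]*100]
    r=minimize(f,x0,method="Nelder-Mead",options=dict(initial_simplex=[x0,[x0[0]+6,x0[1],x0[2]],[x0[0],x0[1]+6,x0[2]],[x0[0],x0[1],x0[2]+8]],maxiter=120))
    return np.array([r.x[0],r.x[1],r.x[2]/100]),r.fun
V,fv=fit(VASE,12,(533,173.5,-1.17),{c:M["vase",c].astype(float) for c in("top","side")},("top","side"));print("vase",V,np.degrees(V[2]),fv)
# rest: union with vase
def un(c): return (M["rest",c]|M["vase",c]).astype(float)
base=sil(VASE,V,12,"top")
import types
def f(q):
    return np.abs(np.maximum(sil(REST,[q[0],q[1],q[2]/100],0,"top"),base)-un("top")).sum()
x0=[569,87,-117]
r=minimize(f,x0,method="Nelder-Mead",options=dict(initial_simplex=[x0,[575,87,-117],[569,93,-117],[569,87,-109]],maxiter=150))
R=np.array([r.x[0],r.x[1],r.x[2]/100]);print("rest",R,np.degrees(R[2]),r.fun)
d=V[:2]-R[:2];c,s=np.cos(R[2]),np.sin(R[2]);print("vase in rest",c*d[0]+s*d[1],-s*d[0]+c*d[1])
im=robot.snapshot("top")[:,:,::-1].copy()
k=6;im=cv2.resize(im[140:250,220:370],None,fx=5,fy=5,interpolation=cv2.INTER_CUBIC)
for parts,p,z,col in((REST,R,0,(0,255,0)),(VASE,V,12,(0,0,255))):
    m=(sil(parts,p,z,"top")>.5).astype(np.uint8)[140:250,220:370];m=cv2.resize(m,None,fx=5,fy=5,interpolation=cv2.INTER_NEAREST)
    cv2.drawContours(im,cv2.findContours(m,0,2)[0],-1,col,1)
cv2.imwrite("pics/ov.png",im)
```

```text
rest top 0.97 [252.5, 148.7, 354.9, 237.2]
vase top 0.6 [240.3, 178.2, 280.1, 224.3]
rest side 0.29 [284.0, 166.7, 304.3, 195.3]
vase side 0.79 [275.2, 197.1, 308.2, 277.9]Traceback (most recent call last):
  File "<stdin>", line 28, in <module>
  File "<stdin>", line 26, in fit
    res = _minimize_neldermead(fun, x0, args, callback, bounds=bounds,
                               **options)
    fxr = func(xr)
    fx = function(np.copy(x), *(wrapper_args + args))
  File "<stdin>", line 23, in f
  File "<stdin>", line 18, in sil
  File "h.py", line 10, in proj
    p,R,t=cam(c); q=R.T@(np.array(P,float)-t); return np.array([p["cy"]+p["fy"]*q[1]/q[2],p["cx"]+p["fx"]*q[0]/q[2]])
          ~~~^^^
  File "h.py", line 4, in cam
    p=robot.camera_params(c); R=cv2.Rodrigues(np.array(p["rotation"]))[0]
ValueError: time passes only in moves, steps and waits
```

Camera parameters are called too often; I'll cache them.

```bash
sed -i 's/^def cam/import functools\n@functools.lru_cache\ndef cam/' h.py
cat > fit.py <<'E'
from h import *
from scipy.optimize import minimize
np.set_printoptions(precision=3,suppress=True)
M={}
I=robot.snapshot("top");robot.snapshot("side")
for l,c in(("rest","top"),("vase","top"),("vase","side")):
    r=robot.outline_of(l,c); M[l,c]=r[0]["pixels"]
def box(x0,x1,y0,y1,z0,z1): return [(x,y,z) for x in(x0,x1) for y in(y0,y1) for z in(z0,z1)]
def cyl(r,z0,z1): return [(r*np.cos(a),r*np.sin(a),z) for a in np.linspace(0,6.28,20) for z in(z0,z1)]
REST=[box(-150,150,-75,75,0,12),box(21,79,52,64,0,76),box(21,79,-64,-52,0,76)]
VASE=[box(-38,38,-38,38,0,130),cyl(19,130,192),cyl(22,192,200),cyl(30,130,143)]
S=4
def sil(parts,p,z,c):
    m=np.zeros((400*S,640*S),np.uint8);cs,sn=np.cos(p[2]),np.sin(p[2])
    for P in parts:
        P=np.array(P,float);W=np.c_[p[0]+cs*P[:,0]-sn*P[:,1],p[1]+sn*P[:,0]+cs*P[:,1],P[:,2]+z]
        uv=np.array([proj(c,w)[::-1] for w in W]); cv2.fillConvexPoly(m,cv2.convexHull(((uv+.5)*S).astype(np.int32)),1)
    return cv2.resize(m.astype(np.float32),(640,400),interpolation=cv2.INTER_AREA)
def nm(f,x0):
    r=minimize(f,x0,method="Nelder-Mead",options=dict(initial_simplex=[x0]+[[x0[j]+(8 if i==j else 0) for j in range(3)] for i in range(3)],maxiter=120))
    return np.array([r.x[0],r.x[1],r.x[2]/100]),r.fun
V,e=nm(lambda q:sum(np.abs(sil(VASE,[q[0],q[1],q[2]/100],12,c)-M["vase",c]).sum() for c in("top","side")),[533,173.5,-117])
print("vase",V,np.degrees(V[2]),e)
base=sil(VASE,V,12,"top");U=M["rest","top"]|M["vase","top"]
R,e=nm(lambda q:np.abs(np.maximum(sil(REST,[q[0],q[1],q[2]/100],0,"top"),base)-U).sum(),[569,87,-117])
print("rest",R,np.degrees(R[2]),e)
d=V[:2]-R[:2];c,s=np.cos(R[2]),np.sin(R[2]);print("vase in rest",c*d[0]+s*d[1],-s*d[0]+c*d[1])
im=cv2.resize(I[140:250,220:370,::-1],None,fx=5,fy=5,interpolation=cv2.INTER_CUBIC)
for parts,p,z,col in((REST,R,0,(0,255,0)),(VASE,V,12,(0,0,255))):
    m=(sil(parts,p,z,"top")>.5).astype(np.uint8)[140:250,220:370];m=cv2.resize(m,None,fx=5,fy=5,interpolation=cv2.INTER_NEAREST)
    cv2.drawContours(im,cv2.findContours(m,0,2)[0],-1,col,1)
cv2.imwrite("pics/ov.png",im)
E
python3 fit.py
```

```text
vase [526.664 178.464  -1.126] -64.53899510537508 148.4375
rest [558.821  88.027  -1.208] -69.21043252231755 145.0625
vase in rest -95.96225632047789 2.036416508917636
```

View pics/ov.png

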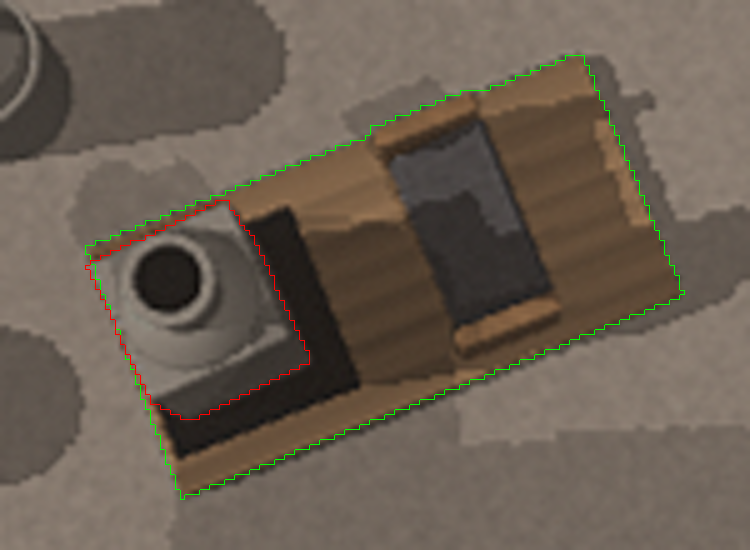

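The overlay shows the rest fit is good (559, 88, yaw −69°). The vase is at about (527, 177), and its lip centre in the crop at (168,277) agrees. I'll tip along about −67°. First move: go up, across and half-turn so the jaw lies along the tipping line.

Call:
{"name": "arm_command", "arguments": {
  "rows": [
    [7.6,1.5,3,1,0.12],
    [7.6,1.5,3,1,0.12],
    [7.6,1.5,3,1,0.12],
    [7.6,1.5,3,1,0.12],
    [7.6,1.5,3,1,0.12],
    [7.6,1.5,3,1,0.12],
    [7.6,1.5,3,1,0.12],
    [7.6,1.5,3,1,0.12],
    [7.6,1.5,3,1,0.12],
    [7.6,1.5,3,1,0.12],
    [7.6,1.5,3,0,0.12],
    [7.6,1.5,3,0,0.12],
    [7.6,1.5,3,0,0.12],
    [7.6,1.5,3,0,0.12],
    [7.6,1.5,3,0,0.12],
    [7.6,1.5,3,0,0.12],
    [7.6,1.5,3,0,0.12],
    [7.6,1.5,3,0,0.12],
    [7.6,1.5,3,0,0.12],
    [7.6,0,0,0,0.12]
  ],
  "force": 20
}}

```text
time_s: 3.35
tcp_pos: [431.6, 68.4, 310.8]
tcp_rot: [0.705, 3.061, 0.002]
ft_force: [-0.1, -1.0, 0.7]
gripper_width: 0.888
```

```bash
cat > plan.py <<'E'
from h import *
import sys
# keyframe poses: (thA deg, psi deg, w mm, zoff, sExtra)
PHI=-1.17;C=np.array([527,177.]);u=np.array([np.cos(PHI),np.sin(PHI)]);n=np.array([-u[1],u[0]]);H=C+38*u
def pose(th,psi,w,zoff=-14,ds=0,v=None,z=None):
    t=np.radians(th);p=np.radians(psi);sE=-16*np.cos(t)+200*np.sin(t)+ds
    k=min(1,psi/40); U=w/2+(7*max(0,(psi-60)/30)); V=7+4*k if v is None else v
    s=sE-(U*np.cos(p)-V*np.sin(p)); l=-(U*np.sin(p)+V*np.cos(p))
    xy=H+s*u+l*n
    return np.array([xy[0],xy[1],12+16*np.sin(t)+200*np.cos(t)+zoff if z is None else z,PHI+np.pi+p])
def now():
    o=robot.get_obs();R=cv2.Rodrigues(np.array(o["tcp_rot"]))[0];y=R[:,1]
    return np.r_[o["tcp_pos"],np.arctan2(y[1],y[0])],o
def rows(keys):
    """keys: list of (pose,w); prints deltas in cm/rad, cumulative rounding"""
    cur,o=now();print("t",round(o["time_s"],2),"now",cur.round(2),"F",np.array(o["ft_force"]).round(1),"g",o["gripper_width"],"q",np.array(o["joint_positions"]).round(2))
    out=[]
    for P,w in keys:
        d=P-cur;d[3]=(d[3]+np.pi)%(2*np.pi)-np.pi
        r=np.r_[np.round(w/10,1),np.round(d[:3]/10,2),round(d[3],3)];out.append(r.tolist())
        cur=cur+np.r_[r[1:4]*10,r[4]]
    print(str(out).replace(" ",""))
E
python3 - <<'E'
from plan import *
rows([(pose(0,0,76,ds=16,z=285),76),(pose(0,0,76,ds=16),76)])
E
```

```text
t 3.35 now [431.64  68.36 310.76   1.12] F [-0.1 -1.   0.7] g 0.8876293950146378 q [-0.01  0.08 -0.15  1.34  0.    0.44]
[[7.6,8.89,10.59,-2.58,0.853],[7.6,0.0,0.0,-8.7,0.0]]
```

Call:
{"name": "arm_command", "arguments": {
  "rows": [
    [7.6,1.11,1.32,-0.3,0.107],
    [7.6,1.11,1.32,-0.3,0.107],
    [7.6,1.11,1.32,-0.3,0.107],
    [7.6,1.11,1.32,-0.3,0.107],
    [7.6,1.11,1.32,-0.3,0.107],
    [7.6,1.11,1.32,-0.3,0.107],
    [7.6,1.11,1.32,-0.3,0.107],
    [7.6,1.11,1.32,-0.3,0.107],
    [7.6,0,0,0,0],
    [7.6,0,0,0,0],
    [7.6,0,0,0,0]
  ]
}}

```text
time_s: 4.45
tcp_pos: [518.9, 170.7, 287.2]
tcp_rot: [0.613, -3.081, 0.0]
ft_force: [-0.0, 0.0, -0.5]
gripper_width: 0.887
```

Run:
```python
from plan import *
rows([(pose(0,0,76,ds=16,z=285),76),(pose(0,0,76,ds=16),76)])
a=robot.snapshot("top")[140:260,200:360,::-1]
b=robot.snapshot("side")[120:290,220:380,::-1]
k=lambda i,f:cv2.resize(i,None,fx=f,fy=f,interpolation=cv2.INTER_CUBIC)
a=k(a,2.5);b=k(b,2.5)
im=np.zeros((max(a.shape[0],b.shape[0]),800,3),np.uint8);im[:a.shape[0],:400]=a;im[:b.shape[0],400:]=b
cv2.imwrite("pics/above.png",im)
```

```text
t 4.45 now [518.9  170.71 287.22   1.96] F [-0.   0.  -0.5] g 0.8873435750851011 q [ 0.18  0.3   0.06  1.33 -0.   -0.21]
[[7.6,0.17,0.36,-0.22,0.008],[7.6,-0.0,-0.0,-8.7,-0.0]]
```

View pics/above.png

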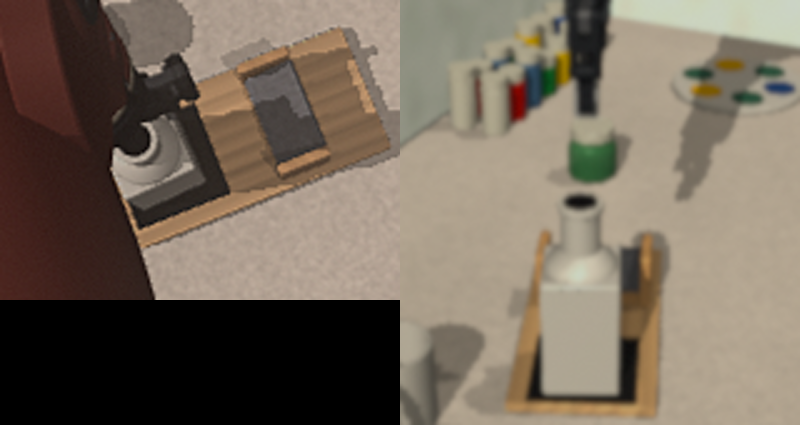

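The top half shows the jaw lying along the tipping line with the lip under it. The side half shows the fingers at about (587,110), straight over the lip at (580,202) and a little towards the robot, as planned. I'll descend around the lip.

Call:
{"name": "arm_command", "arguments": {
  "rows": [
    [7.6,0.17,0.36,-0.3,0.008],
    [7.6,0,0,-1,0],
    [7.6,0,0,-1,0],
    [7.6,0,0,-1,0],
    [7.6,0,0,-1,0],
    [7.6,0,0,-1,0],
    [7.6,0,0,-1,0],
    [7.6,0,0,-1,0],
    [7.6,0,0,-1,0],
    [7.6,0,0,-0.6,0],
    [7.6,0,0,0,0],
    [7.6,0,0,0,0]
  ]
}}

```text
time_s: 5.75
tcp_pos: [521.1, 174.8, 198.2]
tcp_rot: [-0.629, 3.078, 0.0]
ft_force: [-0.4, -0.6, 0.1]
gripper_width: 0.888
```

Run:
```python
from plan import *
ks=[(pose(0,0,60,ds=8),60)]
for th in range(3,28,3): ks.append((pose(th,0,60+th/3,ds=8),60+th/3))
rows(ks)
b=robot.snapshot("side")[140:290,240:360,::-1]
cv2.imwrite("pics/strad.png",cv2.resize(b,None,fx=4,fy=4,interpolation=cv2.INTER_CUBIC))
```

```text
t 5.75 now [521.13 174.8  198.17   1.97] F [-0.4 -0.6  0.1] g 0.8875811606516621 q [ 0.19  0.34 -0.11  1.12  0.   -0.21]
[[6.0,-0.06,-0.05,-0.02,-0.002],[6.1,0.39,-0.92,0.06,-0.0],[6.2,0.39,-0.92,0.0,-0.0],[6.3,0.39,-0.92,-0.05,-0.0],[6.4,0.39,-0.92,-0.11,-0.0],[6.5,0.39,-0.91,-0.16,-0.0],[6.6,0.38,-0.9,-0.22,-0.0],[6.7,0.37,-0.89,-0.27,-0.0],[6.8,0.37,-0.87,-0.33,-0.0],[6.9,0.37,-0.86,-0.37,-0.0]]
```

View pics/strad.png

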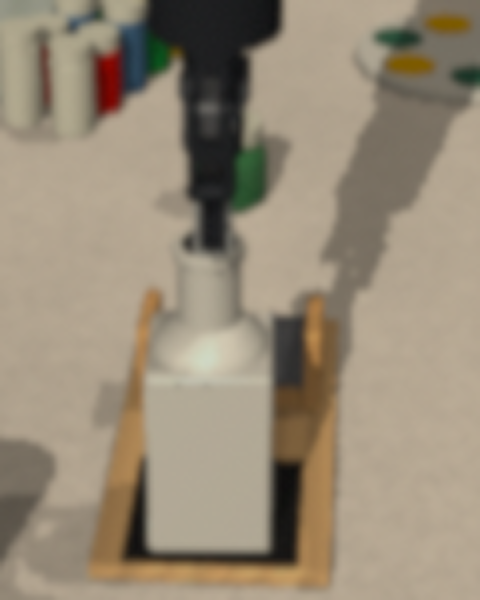

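The near finger should hide part of the neck here, but a fingertip shows at (213,245), at the mouth. I'll project the expected fingertip positions before moving.

Run:
```python
from plan import *
c,o=now()
P=c[:2]
f=lambda xy,z:((proj("side",[*xy,z])[::-1]-[240,140]+.5)*4).round()
for z in(190,200,206,250):
    print(z,"B",f(P-38*u-7*0*n,z),"A",f(P+38*u,z),"left",f(P+38*n,z),"right",f(P-38*n,z),"TCP",f(P,z))
for v in [(C,212)]: print("lip centre",f(*v),"near",f(C-22*u,212),"far",f(C+22*u,212))
print(o["tcp_rot"],"wrist", np.array(o["ft_torque"]).round(2))
a=robot.snapshot("side")
def crop(i,x0,x1,y0,y1,k): return cv2.resize(i[y0:y1,x0:x1,::-1],None,fx=k,fy=k,interpolation=cv2.INTER_CUBIC)
t=robot.snapshot("top")
A=crop(a,262,322,170,220,6);T=crop(t,220,290,155,225,6)
im=np.zeros((420,780,3),np.uint8);im[:A.shape[0],:360]=A;im[:,360:]=T
cv2.imwrite("pics/close.png",im)
g=lambda xy,z:((proj("top",[*xy,z])[::-1]-[220,155]+.5)*6).round()+[360,0]
print("top: A",g(P+38*u,201),"B",g(P-38*u,201),"C",g(C,212))
```

```text
190 B [215. 309.] A [221. 244.] left [154. 275.] right [282. 277.] TCP [218. 276.]
200 B [215. 294.] A [221. 230.] left [153. 260.] right [282. 262.] TCP [218. 261.]
206 B [215. 285.] A [221. 221.] left [153. 251.] right [282. 253.] TCP [218. 252.]
250 B [214. 217.] A [220. 156.] left [151. 185.] right [283. 187.] TCP [217. 186.]
lip centre [207. 243.] near [205. 262.] far [209. 225.]
[-6.28933521e-01  3.07731310e+00 -2.83810963e-05] wrist [ 0.02 -0.01  0.01]
top: A [664. 223.] B [482. 303.] C [563. 244.]
```

View pics/close.png

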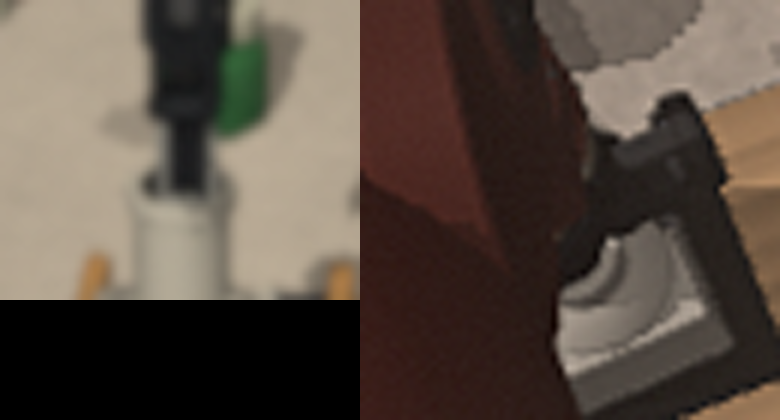

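Run:
```python
from plan import *
a=cv2.imread("pics/side0.png").astype(int);b=robot.snapshot("side")[:,:,::-1].astype(int)
print("cols 284..302; rows; old | new (green channel)")
for r in range(190,226,2): print(r,a[r,284:303:1,1],"|",b[r,284:303:1,1])
```

```text
cols 284..302; rows; old | new (green channel)
190 [136 136 134 126 106  92  86  85  87  88  87  88  87  86  84  82  81  79
  79] | [140 138 129 112  93  72  47  29  25  25  25  30  43  55  68  78  82  81
  81]
192 [137 137 138 137 132 124 117 111 106  99  96  95  97  97  98  97 100 110
 124] | [141 141 141 137 125 101  65  36  26  27  29  41  66  85  90  95 103 113
 127]
194 [151 150 151 151 151 150 151 149 147 146 145 144 146 152 154 155 155 158
 162] | [156 155 154 148 131 104  67  38  28  29  31  45  79 112 132 150 158 163
 168]
196 [164 163 159 155 152 151 147 143 144 147 151 152 153 156 162 164 166 166
 166] | [169 168 164 152 132 104  67  38  29  29  32  45  75 108 135 158 169 171
 171]
198 [159 149 128 102  84  75  67  63  62  67  74  79  87 109 135 153 160 163
 166] | [164 153 133 115 112  98  67  38  29  30  32  46  75 101 114 134 153 165
 170]
200 [147 115  72  37  21  16  15  15  17  13  16  17  25  53  99 139 155 158
 162] | [150 119  76  67  89  90  65  39  30  30  33  47  76  96  94 106 127 149
 165]
202 [148 134 107  80  65  53  44  41  40  44  53  65  76  94 123 143 
[... 1198 characters left out ...]
66 163 158 152 144 134 122 119 137 157
 166]
218 [128 137 147 156 160 164 164 164 162 158 153 148 141 130 119 111 117 129
 134] | [131 141 152 160 165 169 169 168 167 163 158 152 145 134 122 114 120 133
 140]
220 [139 144 150 156 161 163 164 164 162 159 154 149 142 136 132 136 143 143
 134] | [144 148 155 161 166 168 170 169 167 163 159 153 147 140 136 140 148 147
 139]
222 [156 159 161 163 165 167 169 170 170 169 168 168 168 168 170 168 165 159
 151] | [161 164 166 168 170 172 174 175 176 175 173 173 173 173 175 174 170 163
 155]
224 [165 167 170 172 176 183 188 191 193 193 192 192 191 188 184 179 172 165
 159] | [169 172 174 177 182 188 193 197 199 199 198 198 197 194 189 184 178 171
 164]
```

The tip edge at raw row 203 could be a finger inside the mouth or one in front of it with its tip higher than I assumed. Lowering 15 mm will tell these apart: if the finger is in front, its edge must move down over the lip.

Call:
{"name": "arm_command", "arguments": {
  "rows": [
    [7.6,0,0,-0.5,0],
    [7.6,0,0,-0.5,0],
    [7.6,0,0,-0.5,0],
    [7.6,0,0,0,0],
    [7.6,0,0,0,0]
  ]
}}

```text
time_s: 6.45
tcp_pos: [520.8, 174.7, 182.8]
tcp_rot: [0.629, -3.078, -0.0]
ft_force: [0.3, 0.2, -0.1]
gripper_width: 0.891
```

Run:
```python
from plan import *
c,o=now();P=c[:2]
print(c,np.array(o["ft_force"]).round(1))
a=robot.snapshot("side");t=robot.snapshot("top")
def crop(i,x0,x1,y0,y1,k): return cv2.resize(i[y0:y1,x0:x1,::-1],None,fx=k,fy=k,interpolation=cv2.INTER_CUBIC)
A=crop(a,265,320,165,235,7);T=crop(t,235,295,155,225,7)
tip=c[2]+3
def mark(I,cam,x0,y0,k):
    for s,col in((1,(0,255,0)),(-1,(0,0,255))):
        for z in(tip,tip+60):
            pts=[proj(cam,[*(P+s*w*u+l*n),z])[::-1] for w,l in((38,-11),(38,11),(52,11),(52,-11))]
            q=((np.array(pts)-[x0,y0]+.5)*k).astype(np.int32)
            cv2.polylines(I,[q],True,col,1)
mark(A,"side",265,165,7);mark(T,"top",235,155,7)
cv2.imwrite("pics/chk.png",np.hstack([A,T]))
```

```text
[520.84683003 174.74694509 182.79365133   1.97402938] [ 0.3  0.2 -0.1]
```

View pics/chk.png

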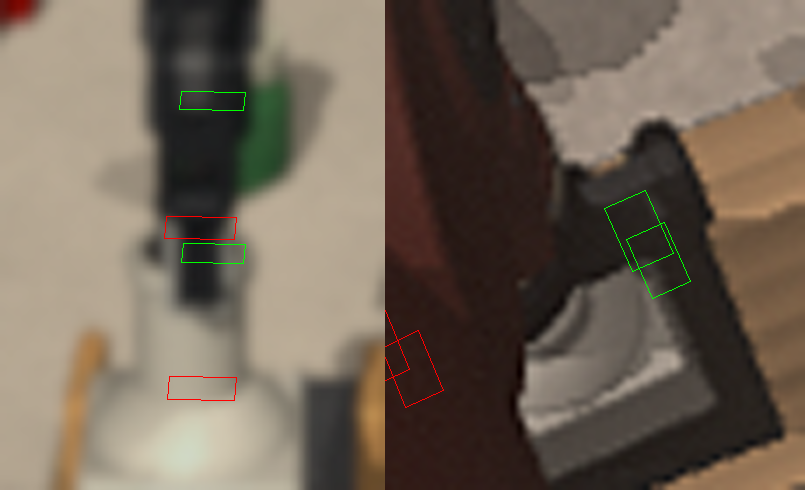

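The edge moved down over the lip, so that finger is on the near side of the neck, but its tip sits well above where I predicted. I'll check this numerically in both views.

Run:
```python
from plan import *
c,o=now();P=c[:2]
for cam,(r0,r1,c0,c1) in (("side",(180,225,276,312)),("top",(175,212,250,290))):
    a=cv2.imread(f"pics/{cam}0.png")[:,:,1].astype(float);b=robot.snapshot(cam)[:,:,1].astype(float)
    print(cam,"cols",c0,c1)
    for r in range(r0,r1): 
        print(r,"".join("#" if b[r,k]<55 and a[r,k]>60 else ("+" if abs(b[r,k]-1.03*a[r,k])>14 else ".") for k in range(c0,c1)), " ".join("%3d"%b[r,k] for k in range(c0+8,c1-6,2)) if cam=="side" else "")
for z in (180,190,200,210,220,230):
    print(z,"side B in/out",proj("side",[*(P-38*u),z]).round(1),proj("side",[*(P-50*u),z]).round(1),"top A in/out",proj("top",[*(P+38*u),z]).round(1),proj("top",[*(P+50*u),z]).round(1), "A edges",proj("top",[*(P+38*u-11*n),z]).round(1),proj("top",[*(P+50*u-11*n),z]).round(1))
```

```text
side cols 276 312
180 .........++##############+.......... 153  78  33  39  47  40  31  26  54  91  84
181 .........++##############+.......... 154  79  33  30  33  32  31  26  54  90  81
182 .........++##############........... 155  83  33  29  29  29  31  26  53  86  78
183 .........+++############+........... 159  99  37  30  29  31  31  28  56  83  76
184 ..........++############+........... 164 121  43  31  30  31  31  32  65  83  75
185 ...........+###########+............ 164 135  47  31  32  31  32  38  74  82  75
186 ...........+###########+............ 158 135  48  31  32  30  30  42  78  80  73
187 ...........+###########+............ 150 128  47  31  30  29  30  44  78  78  71
188 ...........+###########+............ 144 124  46  29  30  28  27  43  78  78  71
189 ...........+###########+............ 141 123  45  27  27  28  27  42  77  77  76
190 ..........++###########+............ 141 124  46  25  24  23  28  42  77  81  96
191 ..........++###########+............ 141 123  45  25  26  27  29  43  81  98 129
192 ..........++###########+............ 141 118  43  30  34  
[... 4499 characters left out ...]
3 293.2] top A in/out [193.1 271.1] [191.1 275.8] A edges [197.3 273. ] [195.3 277.6]
190 side B in/out [216.8 293.4] [219.6 293.1] top A in/out [192.5 270.7] [190.4 275.4] A edges [196.7 272.5] [194.7 277.2]
200 side B in/out [213.1 293.3] [215.8 293.1] top A in/out [191.8 270.2] [189.7 274.9] A edges [196.1 272.1] [194.  276.8]
210 side B in/out [209.3 293.3] [212.  293.1] top A in/out [191.2 269.7] [189.1 274.5] A edges [195.5 271.6] [193.4 276.4]
220 side B in/out [205.5 293.3] [208.2 293. ] top A in/out [190.5 269.2] [188.4 274. ] A edges [194.9 271.1] [192.7 276. ]
230 side B in/out [201.7 293.2] [204.3 293. ] top A in/out [189.8 268.7] [187.6 273.6] A edges [194.2 270.6] [192.  275.5]
```

The visible tip really is about 20–30 mm above the nominal one. I'll lower a little more, which clears under both readings, close to 62 mm with slack, and push only to a small, safe tilt to find the contact.

Run:
```python
from plan import *
W=lambda th:62+th*.4
ks=[(pose(0,0,62,ds=9,zoff=-38),62)]*2
ks+=[(pose(th,0,W(th),ds=8,zoff=-38),W(th)) for th in np.arange(2,19,2)]
rows(ks)
```

```text
t 6.65 now [521.14 174.78 183.17   1.97] F [-0.2 -0.4  0.5] g 0.8900475496439165 q [ 0.19  0.35 -0.14  1.08 -0.   -0.21]
[[6.2,-0.06,-0.05,-0.92,-0.002],[6.2,0.0,-0.0,0.0,-0.0],[6.3,0.22,-0.52,0.05,-0.0],[6.4,0.26,-0.6,0.02,-0.0],[6.4,0.25,-0.61,-0.01,-0.0],[6.5,0.26,-0.61,-0.03,-0.0],[6.6,0.26,-0.61,-0.05,-0.0],[6.7,0.25,-0.6,-0.08,-0.0],[6.8,0.26,-0.6,-0.1,-0.0],[6.8,0.25,-0.6,-0.13,-0.0],[6.9,0.25,-0.59,-0.15,-0.0]]
```

Call:
{"name": "arm_command", "arguments": {
  "rows": [
    [6.2,-0.06,-0.05,-0.92,0],
    [6.2,0,0,0,0],
    [6.2,0,0,0,0],
    [6.2,0,0,0,0],
    [6.3,0.22,-0.52,0.05,0],
    [6.4,0.26,-0.6,0.02,0],
    [6.4,0.26,-0.6,0,0],
    [6.5,0.26,-0.6,-0.03,0],
    [6.6,0.26,-0.6,-0.05,0],
    [6.7,0.26,-0.6,-0.08,0],
    [6.8,0.26,-0.6,-0.1,0],
    [6.8,0.26,-0.6,-0.13,0],
    [6.9,0.26,-0.6,-0.15,0],
    [6.9,0,0,0,0],
    [6.9,0,0,0,0]
  ]
}}

```text
time_s: 8.15
tcp_pos: [543.3, 120.9, 169.0]
tcp_rot: [0.628, -3.078, -0.0]
ft_force: [-1.6, 0.5, -0.7]
gripper_width: 0.809
```

Run:
```python
from plan import *
c,o=now();P=c[:2]
print(o["time_s"],c.round(1),np.array(o["ft_force"]).round(1),"s,l of hand",(P-H)@u,(P-H)@n,"wid",o["gripper_width"]*85.4)
a=robot.snapshot("side")
print("mouth",[(r["at"],r["confidence"]) for r in robot.spot_point("vase_mouth","side")])
for th in(0,6,9,12,15,18,21):
    t=np.radians(th);m=H+u*(-38*np.cos(t)+200*np.sin(t));print(th,proj("side",[*m,12+38*np.sin(t)+200*np.cos(t)]).round(1))
cv2.imwrite("pics/t1.png",cv2.resize(a[155:285,250:350,::-1],None,fx=4.5,fy=4.5,interpolation=cv2.INTER_CUBIC))
```

```text
8.15 [543.3 120.9 169.    2. ] [-1.6  0.5 -0.7] s,l of hand 20.00206031572716 -6.849172378134563 wid 69.07802887724952
mouth [([191.3, 294.8], 0.65)]
0 [200.3 291.3]
6 [194.9 291.8]
9 [192.5 292. ]
12 [190.4 292.2]
15 [188.6 292.4]
18 [186.9 292.6]
21 [185.6 292.8]
```

View pics/t1.png

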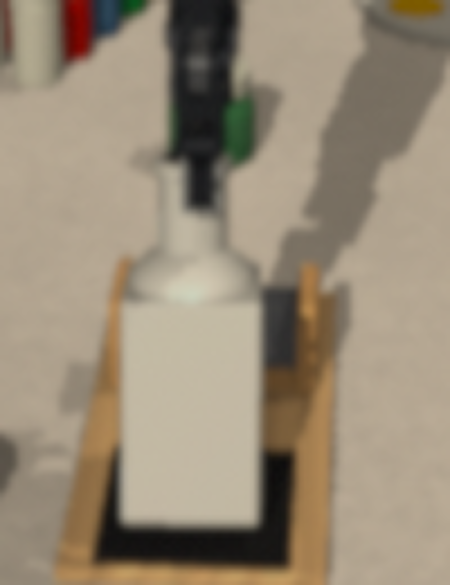

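The picture shows the vase tilted about 12–13° with its front bottom edge pivoting and the rear finger on the neck. The tip at raw row 201 is about 26 mm above the reported TCP, which fits the contact height. So I'll keep zoff ≈ −38 and carry on through the balance point with a tighter gap.

Run:
```python
from plan import *
K=[(20.5,66),(20.7,64),(21,63)]+[(th,np.interp(th,[21,30,36],[63,70,77])) for th in range(22,37)]
rows([(pose(t,0,w,zoff=-38),w) for t,w in K])
```

```text
t 8.25 now [543.24 121.24 169.07   1.97] F [-1.4 -0.2  0.3] g 0.8082872541397167 q [ 0.09  0.38 -0.14  1.05  0.   -0.32]
[[6.6,0.07,-0.23,-0.21,-0.003],[6.4,0.07,-0.15,-0.02,0.0],[6.3,0.06,-0.14,-0.03,0.0],[6.4,0.11,-0.27,-0.1,0.0],[6.5,0.12,-0.27,-0.11,0.0],[6.5,0.11,-0.27,-0.12,0.0],[6.6,0.12,-0.27,-0.11,0.0],[6.7,0.11,-0.26,-0.13,0.0],[6.8,0.11,-0.27,-0.13,0.0],[6.8,0.11,-0.26,-0.14,0.0],[6.9,0.11,-0.26,-0.14,0.0],[7.0,0.11,-0.25,-0.15,0.0],[7.1,0.1,-0.24,-0.15,0.0],[7.2,0.1,-0.23,-0.16,0.0],[7.4,0.1,-0.24,-0.16,0.0],[7.5,0.09,-0.22,-0.17,0.0],[7.6,0.1,-0.23,-0.18,0.0],[7.7,0.09,-0.22,-0.18,0.0]]
```

Call:
{"name": "arm_command", "arguments": {
  "rows": [
    [6.6,0.07,-0.2,-0.2,0],
    [6.4,0.07,-0.15,0,0],
    [6.3,0.06,-0.15,0,0],
    [6.4,0.11,-0.27,-0.1,0],
    [6.5,0.11,-0.27,-0.1,0],
    [6.5,0.11,-0.27,-0.1,0],
    [6.6,0.11,-0.27,-0.1,0],
    [6.7,0.11,-0.27,-0.13,0],
    [6.8,0.11,-0.27,-0.13,0],
    [6.8,0.11,-0.27,-0.13,0],
    [6.9,0.11,-0.26,-0.13,0],
    [7.0,0.11,-0.25,-0.15,0],
    [7.1,0.1,-0.24,-0.15,0],
    [7.2,0.1,-0.24,-0.15,0],
    [7.4,0.1,-0.24,-0.15,0],
    [7.5,0.1,-0.23,-0.17,0],
    [7.6,0.1,-0.23,-0.17,0],
    [7.7,0.1,-0.22,-0.18,0],
    [7.7,0,0,0,0],
    [7.7,0,0,0,0]
  ]
}}

```text
time_s: 10.25
tcp_pos: [561.3, 78.0, 146.7]
tcp_rot: [0.629, -3.078, -0.0]
ft_force: [1.1, -1.0, -0.2]
gripper_width: 0.904
```

```bash
cat > look.py <<'E'
from plan import *
import sys
c,o=now();P=c[:2]
print(o["time_s"],c.round(2),"F",np.array(o["ft_force"]).round(1),"s,l",((P-H)@u).round(1),((P-H)@n).round(1),"wid",o["gripper_width"]*85.4)
a=robot.snapshot("side");t=robot.snapshot("top")
for cam in("side","top"):
    print(cam,"mouth",[(r["at"],round(r["confidence"],2)) for r in robot.spot_point("vase_mouth",cam)][:2])
for th in range(15,75,5):
    q=np.radians(th);m=H+u*(-38*np.cos(q)+200*np.sin(q));m=[*m,12+38*np.sin(q)+200*np.cos(q)];print(th,proj("side",m).round(1),proj("top",m).round(1),end="; ")
k=lambda i:cv2.resize(i[:,:,::-1],None,fx=4,fy=4,interpolation=cv2.INTER_CUBIC)
cv2.imwrite(f"pics/{sys.argv[1]}.png",np.hstack([k(a[150:280,250:350]),k(t[130:260,230:330])]))
E
python3 look.py t2
```

```text
10.25 [561.3   78.02 146.67   1.97] F [ 1.1 -1.  -0.2] s,l 66.5 -7.0 wid 77.18777585866493
side mouth [([181.8, 293.6], 0.8)]
top mouth []
15 [188.6 292.4] [185.6 274.5]; 20 [186.  292.7] [182.7 281.6]; 25 [184.1 293. ] [179.9 288.7]; 30 [182.8 293.4] [177.4 295.6]; 35 [182.2 293.7] [175.1 302.1]; 40 [182.2 293.9] [173.  308.4]; 45 [182.7 294.2] [171.3 314.3]; 50 [183.8 294.5] [169.8 319.7]; 55 [185.4 294.7] [168.6 324.6]; 60 [187.5 294.9] [167.7 328.9]; 65 [190.1 295.1] [167.1 332.7]; 70 [193.  295.2] [166.9 336. ];
```

View pics/t2.png

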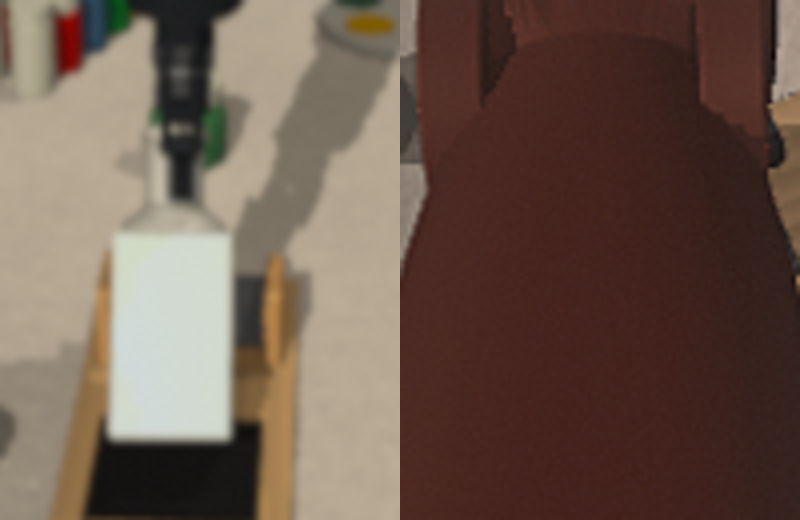

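The side view shows the vase tilted about 33–36° (mouth row 182). The tool feels +1.3 N along the tipping line, so the front finger is holding it. Now I'll swing the hand about the front finger's edge so that the rear finger clears the body.

Run:
```python
from plan import *
rows([(pose(36,p,np.interp(p,[0,20],[77,80]),zoff=-38),np.interp(p,[0,20],[77,80])) for p in np.arange(5,91,5)])
```

```text
t 10.45 now [561.32  78.16 146.83   1.97] F [-0.2  0.2  0.9] g 0.9015494646893035 q [ 0.01  0.41 -0.15  1.01  0.   -0.39]
[[7.8,-0.35,-0.16,-0.16,0.085],[7.8,-0.32,-0.23,-0.0,0.087],[7.9,-0.31,-0.26,-0.0,0.087],[8.0,-0.27,-0.28,-0.0,0.088],[8.0,-0.22,-0.34,-0.0,0.087],[8.0,-0.19,-0.37,-0.0,0.087],[8.0,-0.16,-0.37,-0.0,0.087],[8.0,-0.11,-0.4,-0.0,0.088],[8.0,-0.06,-0.36,-0.0,0.087],[8.0,-0.02,-0.36,-0.0,0.087],[8.0,0.0,-0.36,-0.0,0.087],[8.0,0.04,-0.36,-0.0,0.088],[8.0,-0.05,-0.35,-0.0,0.087],[8.0,-0.02,-0.36,-0.0,0.087],[8.0,0.02,-0.38,-0.0,0.087],[8.0,0.05,-0.38,-0.0,0.088],[8.0,0.08,-0.39,-0.0,0.087],[8.0,0.12,-0.38,-0.0,0.087]]
```

Run:
```python
from plan import *
for th in(26,29,32,35,38):
    q=np.radians(th); print(th,proj("side",[*(H-76*np.cos(q)*u),12+76*np.sin(q)]).round(1), proj("side",[*(H+u*(-76*np.cos(q)+130*np.sin(q))),12+76*np.sin(q)+130*np.cos(q)]).round(1))
a=robot.snapshot("side")
print([int(a[r,292,1]) for r in range(204,214)],[int(a[r,292,1]) for r in range(252,268)])
```

```text
26 [265.  291.4] [212.6 292.1]
29 [263.4 291.4] [210.8 292.2]
32 [261.8 291.4] [209.2 292.4]
35 [260.2 291.5] [207.8 292.5]
38 [258.6 291.5] [206.5 292.6]
[173, 172, 173, 177, 190, 208, 216, 218, 218, 218] [218, 217, 218, 217, 217, 214, 201, 163, 100, 42, 20, 18, 18, 17, 18, 18]
```

The body edges at rows 259.8 and 208 give θ ≈ 35–36°, so the vase rests on the front finger. Swinging now.

Call:
{"name": "arm_command", "arguments": {
  "rows": [
    [7.8,-0.35,-0.16,-0.1,0.085],
    [7.8,-0.32,-0.23,0,0.087],
    [7.9,-0.3,-0.26,0,0.087],
    [8.0,-0.27,-0.29,0,0.087],
    [8.0,-0.22,-0.34,0,0.087],
    [8.0,-0.19,-0.37,0,0.087],
    [8.0,-0.16,-0.37,0,0.087],
    [8.0,-0.11,-0.4,0,0.087],
    [8.0,-0.06,-0.36,0,0.087],
    [8.0,0,0,0,0],
    [8.0,0,0,0,0]
  ]
}}

```text
time_s: 11.6
tcp_pos: [541.5, 50.4, 145.8]
tcp_rot: [-1.75, 2.609, 0.0]
ft_force: [0.4, -1.0, -0.2]
gripper_width: 0.938
```

```bash
cat > st.py <<'E'
from plan import *
a=robot.snapshot("side")
def edge(r0,r1,th,dn,cc=292):
    col=a[:,cc-2:cc+3,1].mean(1)
    d=np.diff(col)
    return (r0+np.argmin(d[r0:r1]) if dn else r0+np.argmax(d[r0:r1]))+.5
rb=edge(225,266,0,True);q=np.radians(np.arange(20,76,.5))
pr=np.array([proj("side",[*(H-76*np.cos(t)*u),12+76*np.sin(t)])[0] for t in q])
print("bottom edge row",rb,"theta",np.degrees(q[np.argmin(abs(pr-rb))]))
for p in robot.outline_of("vase","side")[:1]: print("vase box",p["box"],p["confidence"])
E
cat > st2.py <<'E'
exec(open("st.py").read())
E
python3 st.py
python3 - <<'E'
from plan import *
rows([(pose(36,p,80,zoff=-38),80) for p in np.arange(50,91,5)])
a=robot.snapshot("side")
cv2.imwrite("pics/t3.png",cv2.resize(a[140:280,240:360,::-1],None,fx=4,fy=4,interpolation=cv2.INTER_CUBIC))
E
```

```text
bottom edge row 259.5 theta 36.5
vase box [277.8, 183.6, 307.4, 261.9] 0.86
t 11.7 now [541.53  50.44 145.73   2.75] F [ 0.2 -0.3  0.3] g 0.9335299600370884 q [-0.04  0.37 -0.22  0.98  0.   -1.22]
[[8.0,-0.04,-0.36,-0.05,0.091],[8.0,0.01,-0.36,-0.0,0.087],[8.0,0.04,-0.36,-0.0,0.088],[8.0,-0.05,-0.35,-0.0,0.087],[8.0,-0.02,-0.36,-0.0,0.087],[8.0,0.02,-0.38,-0.0,0.087],[8.0,0.04,-0.38,-0.0,0.088],[8.0,0.09,-0.39,-0.0,0.087],[8.0,0.12,-0.38,-0.0,0.087]]
```

View pics/t3.png

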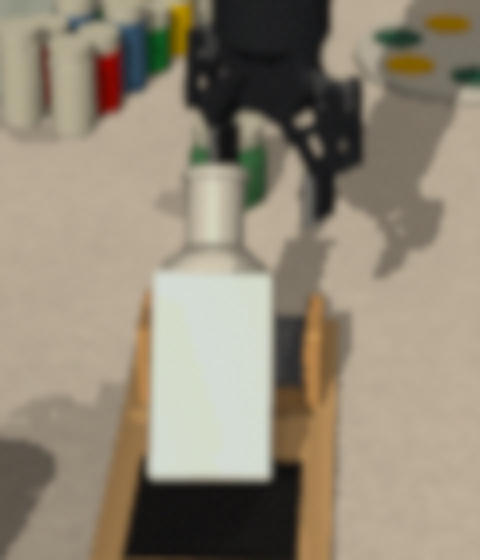

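The view shows the vase still at 36°. The rear finger has swung clear to the right at (318,215), and the front finger is behind the lip at (222,150). I'll complete the swing.

Call:
{"name": "arm_command", "arguments": {
  "rows": [
    [8.0,-0.04,-0.36,0,0.09],
    [8.0,0,-0.36,0,0.087],
    [8.0,0.04,-0.36,0,0.087],
    [8.0,-0.05,-0.35,0,0.087],
    [8.0,-0.02,-0.36,0,0.087],
    [8.0,0.02,-0.38,0,0.087],
    [8.0,0.05,-0.38,0,0.087],
    [8.0,0.09,-0.38,0,0.087],
    [8.0,0.12,-0.38,0,0.087],
    [8.0,0,0,0,0]
  ]
}}

```text
time_s: 12.75
tcp_pos: [543.7, 17.0, 145.7]
tcp_rot: [2.618, -1.737, 0.0]
ft_force: [0.0, -0.0, 0.7]
gripper_width: 0.935
```

```bash
python3 st.py
python3 - <<'E'
from plan import *
rows([(pose(t,90,80,zoff=-38),80) for t in np.arange(37,56,1)])
E
```

```text
bottom edge row 259.5 theta 36.5
vase box [274.6, 178.3, 309.3, 260.9] 0.88
t 12.85 now [543.56  17.3  145.67  -2.75] F [-0.2 -0.1  0.3] g 0.9367434618222402 q [-0.1   0.37 -0.22  0.98  0.   -2.07]
[[8.0,0.13,-0.28,-0.23,0.005],[8.0,0.11,-0.27,-0.19,-0.0],[8.0,0.11,-0.27,-0.2,-0.0],[8.0,0.12,-0.26,-0.2,-0.0],[8.0,0.11,-0.27,-0.2,-0.0],[8.0,0.11,-0.25,-0.21,-0.0],[8.0,0.1,-0.26,-0.22,-0.0],[8.0,0.11,-0.25,-0.22,-0.0],[8.0,0.1,-0.25,-0.22,-0.0],[8.0,0.11,-0.24,-0.23,-0.0],[8.0,0.1,-0.24,-0.24,-0.0],[8.0,0.1,-0.23,-0.24,-0.0],[8.0,0.1,-0.24,-0.24,-0.0],[8.0,0.09,-0.23,-0.25,-0.0],[8.0,0.1,-0.22,-0.25,-0.0],[8.0,0.09,-0.22,-0.25,-0.0],[8.0,0.09,-0.22,-0.26,-0.0],[8.0,0.09,-0.21,-0.27,-0.0],[8.0,0.09,-0.21,-0.27,-0.0]]
```

Call:
{"name": "arm_command", "arguments": {
  "rows": [
    [8.0,0.13,-0.28,-0.4,0.005],
    [8.0,0.11,-0.27,-0.3,0],
    [8.0,0.11,-0.27,-0.3,0],
    [8.0,0.11,-0.26,-0.2,0],
    [8.0,0.11,-0.26,-0.2,0],
    [8.0,0.11,-0.26,-0.21,0],
    [8.0,0.11,-0.26,-0.22,0],
    [8.0,0.11,-0.25,-0.22,0],
    [8.0,0.1,-0.25,-0.22,0],
    [8.0,0.1,-0.24,-0.23,0],
    [8.0,0.1,-0.24,-0.24,0],
    [8.0,0.1,-0.24,-0.24,0],
    [8.0,0,0,0,0],
    [8.0,0,0,0,0]
  ]
}}

```text
time_s: 14.25
tcp_pos: [556.6, -13.7, 115.9]
tcp_rot: [-2.622, 1.73, 0.0]
ft_force: [0.6, -0.9, 0.8]
gripper_width: 0.937
```

```bash
python3 st.py
python3 - <<'E'
from plan import *
rows([(pose(t,90,80,zoff=-42),80) for t in np.arange(49,61,1)])
a=robot.snapshot("side")
cv2.imwrite("pics/t4.png",cv2.resize(a[140:280,240:360,::-1],None,fx=4,fy=4,interpolation=cv2.INTER_CUBIC))
E
```

```text
bottom edge row 253.5 theta 47.5
vase box [278.0, 181.7, 310.1, 259.1] 0.73
t 14.35 now [556.61 -13.54 115.98  -2.74] F [ 0.4 -1.6  0.8] g 0.9393582683106704 q [-0.16  0.42 -0.22  0.93  0.   -2.13]
[[8.0,0.1,-0.22,-0.27,-0.004],[8.0,0.1,-0.23,-0.25,0.0],[8.0,0.09,-0.23,-0.25,0.0],[8.0,0.1,-0.22,-0.25,0.0],[8.0,0.09,-0.21,-0.26,0.0],[8.0,0.09,-0.21,-0.27,0.0],[8.0,0.09,-0.21,-0.27,0.0],[8.0,0.08,-0.2,-0.27,0.0],[8.0,0.09,-0.2,-0.27,0.0],[8.0,0.08,-0.2,-0.28,0.0],[8.0,0.08,-0.19,-0.29,0.0],[8.0,0.08,-0.18,-0.28,0.0]]
```

View pics/t4.png

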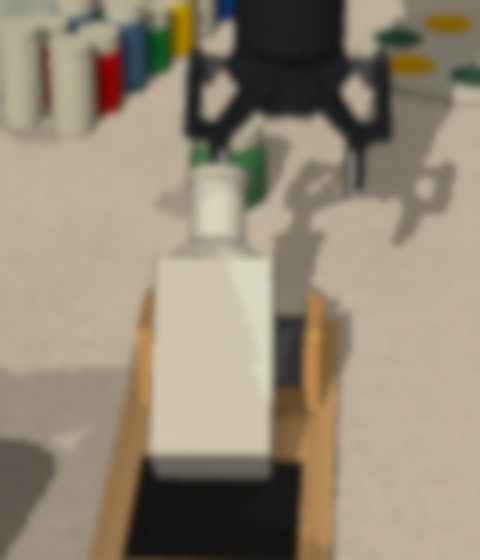

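The vase is at about 48°, held by the left finger behind the lip, and in line between the cheeks. The free finger's tip shows at (352,190). Continuing down.

Call:
{"name": "arm_command", "arguments": {
  "rows": [
    [8.0,0.1,-0.23,-0.27,0],
    [8.0,0.1,-0.23,-0.25,0],
    [8.0,0.09,-0.23,-0.25,0],
    [8.0,0.09,-0.22,-0.25,0],
    [8.0,0.09,-0.21,-0.26,0],
    [8.0,0.09,-0.21,-0.27,0],
    [8.0,0.09,-0.21,-0.27,0],
    [8.0,0.09,-0.2,-0.27,0],
    [8.0,0.08,-0.2,-0.27,0],
    [8.0,0.08,-0.2,-0.28,0],
    [8.0,0,0,0,0],
    [8.0,0,0,0,0]
  ]
}}

```text
time_s: 15.6
tcp_pos: [565.6, -35.1, 89.5]
tcp_rot: [2.622, -1.73, -0.0]
ft_force: [1.5, -1.5, 0.3]
gripper_width: 0.935
```

```bash
python3 - <<'E'
from plan import *
for z in(120,130,140,150,160): print(z,proj("side",[556.6-47*n[0],-13.5-47*n[1],z]).round(1))
rows([(pose(t,90,80,zoff=-42),80) for t in np.arange(59,76,1)])
c,o=now();print("sE theta",(c[:2]-H)@u-11)
a=robot.snapshot("side")
cv2.imwrite("pics/t5.png",cv2.resize(a[140:280,240:360,::-1],None,fx=4,fy=4,interpolation=cv2.INTER_CUBIC))
E
python3 st.py
```

```text
120 [196.7 328.1]
130 [193.6 328.2]
140 [190.5 328.4]
150 [187.3 328.5]
160 [184.1 328.6]
t 15.6 now [565.57 -35.07  89.45  -2.74] F [ 1.5 -1.5  0.3] g 0.93462243225438 q [-0.19  0.46 -0.23  0.88  0.   -2.17]
[[8.0,0.09,-0.16,-0.27,-0.004],[8.0,0.08,-0.19,-0.29,0.0],[8.0,0.08,-0.18,-0.29,0.0],[8.0,0.07,-0.18,-0.29,0.0],[8.0,0.08,-0.17,-0.3,0.0],[8.0,0.07,-0.16,-0.3,0.0],[8.0,0.07,-0.17,-0.3,0.0],[8.0,0.06,-0.15,-0.31,0.0],[8.0,0.07,-0.15,-0.31,0.0],[8.0,0.06,-0.15,-0.31,0.0],[8.0,0.06,-0.14,-0.31,0.0],[8.0,0.06,-0.14,-0.32,0.0],[8.0,0.05,-0.13,-0.32,0.0],[8.0,0.06,-0.13,-0.32,0.0],[8.0,0.05,-0.12,-0.33,0.0],[8.0,0.05,-0.11,-0.32,0.0],[8.0,0.04,-0.11,-0.33,0.0]]
sE theta 161.31214865329807
bottom edge row 259.5 theta 36.5
vase box [276.3, 185.7, 309.9, 259.7] 0.97
```

View pics/t5.png

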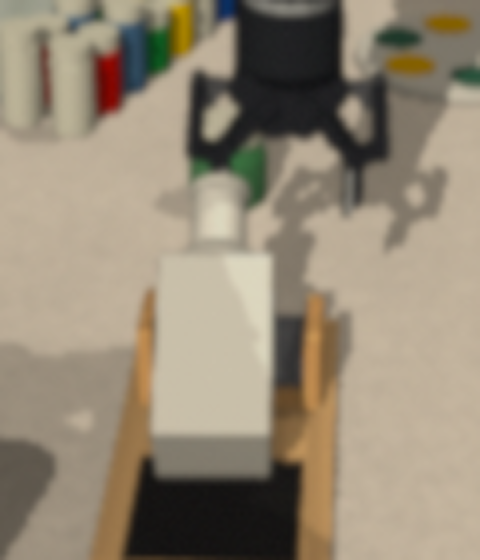

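The vase is at about 58° and well aligned. The free fingertip measures about 33 mm above the TCP, so I'll go about 6 mm deeper for margin while lowering to about 67°.

Call:
{"name": "arm_command", "arguments": {
  "rows": [
    [8.0,0,0,-0.3,0],
    [8.0,0,0,-0.3,0],
    [8.0,0.08,-0.18,-0.3,0],
    [8.0,0.08,-0.18,-0.3,0],
    [8.0,0.08,-0.18,-0.3,0],
    [8.0,0.07,-0.17,-0.3,0],
    [8.0,0.07,-0.17,-0.3,0],
    [8.0,0.07,-0.16,-0.3,0],
    [8.0,0.07,-0.16,-0.3,0],
    [8.0,0.06,-0.15,-0.3,0],
    [8.0,0,0,0,0],
    [8.0,0,0,0,0]
  ]
}}

```text
time_s: 16.95
tcp_pos: [571.2, -48.4, 59.4]
tcp_rot: [2.622, -1.73, -0.001]
ft_force: [0.8, -1.8, -0.0]
gripper_width: 0.936
```

```bash
python3 - <<'E'
from plan import *
rows([(pose(t,90,80,zoff=-48),80) for t in np.arange(67,80,1)])
c,o=now();s=(c[:2]-H)@u-11;print("sE",s)
r=robot.snapshot("side")
print([(x["at"],x["confidence"]) for x in robot.spot_point("vase_mouth","side")])
E
python3 st.py
```

```text
t 16.95 now [571.21 -48.42  59.37  -2.74] F [ 0.8 -1.8 -0. ] g 0.9361477909626661 q [-0.21  0.51 -0.25  0.82  0.   -2.19]
[[8.0,0.1,-0.18,-0.25,-0.004],[8.0,0.06,-0.15,-0.31,0.0],[8.0,0.06,-0.14,-0.32,0.0],[8.0,0.06,-0.13,-0.31,0.0],[8.0,0.06,-0.14,-0.32,0.0],[8.0,0.05,-0.12,-0.32,0.0],[8.0,0.05,-0.12,-0.33,0.0],[8.0,0.05,-0.12,-0.33,0.0],[8.0,0.05,-0.11,-0.33,0.0],[8.0,0.04,-0.1,-0.33,0.0],[8.0,0.05,-0.1,-0.33,0.0],[8.0,0.04,-0.1,-0.33,0.0],[8.0,0.03,-0.09,-0.34,0.0]]
sE 175.80895476959532
[([191.7, 292.6], 0.61)]
bottom edge row 259.5 theta 36.5
vase box [277.8, 189.8, 309.8, 261.6] 0.73
```

Call:
{"name": "arm_command", "arguments": {
  "rows": [
    [8.0,0.05,-0.1,-0.15,0],
    [8.0,0.05,-0.1,-0.15,0],
    [8.0,0.03,-0.08,-0.15,0],
    [8.0,0.03,-0.08,-0.15,0],
    [8.0,0.03,-0.07,-0.15,0],
    [8.0,0.03,-0.07,-0.15,0],
    [8.0,0.03,-0.07,-0.15,0],
    [8.0,0.03,-0.07,-0.15,0],
    [8.0,0.03,-0.07,-0.1,0],
    [8.0,0.03,-0.07,-0.1,0],
    [8.0,0,0,0,0],
    [8.0,0,0,0,0]
  ]
}}

```text
time_s: 18.35
tcp_pos: [574.8, -56.4, 45.5]
tcp_rot: [-2.622, 1.73, 0.0]
ft_force: [-0.3, -0.4, 0.1]
gripper_width: 0.937
```

```bash
cat > m.py <<'E'
from plan import *
c,o=now();print(c.round(1),"F",np.array(o["ft_force"]).round(1),"F.u",np.array(o["ft_force"])[:2]@u,"sE",(c[:2]-H)@u-11)
a=robot.snapshot("side")
# edges along column 292: bright rear face -> underside etc.
col=a[:,289:296,1].mean(1);print([int(x) for x in col[196:226]],[int(x) for x in col[240:266]])
for th in(62,66,70,74):
    q=np.radians(th);f=lambda X,Z:proj("side",[*(H+u*((X-38)*np.cos(q)+Z*np.sin(q))),12-(X-38)*np.sin(q)+Z*np.cos(q)]).round(1)[0]
    print(th,"top-rear edge",f(-38,130),"bottom-rear",f(-38,0),"lip rear",f(-22,200))
E
python3 m.py
```

```text
[574.8 -56.4  45.5  -2.7] F [-0.3 -0.4  0.1] F.u 0.22325840833918092 sE 184.51250482907304
[173, 177, 183, 187, 190, 191, 187, 176, 167, 170, 177, 179, 178, 178, 177, 178, 178, 178, 178, 178, 179, 178, 179, 179, 179, 179, 179, 179, 179, 179] [179, 182, 187, 182, 164, 154, 153, 152, 152, 151, 152, 152, 152, 152, 151, 151, 150, 149, 142, 117, 75, 35, 21, 19, 19, 19]
62 top-rear edge 202.2 bottom-rear 246.1 lip rear 184.0
66 top-rear edge 202.5 bottom-rear 244.3 lip rear 185.8
70 top-rear edge 203.0 bottom-rear 242.5 lip rear 187.9
74 top-rear edge 203.8 bottom-rear 240.8 lip rear 190.3
```

The force has dropped to about 0 and the rear edge at row 243.5 gives θ ≈ 68–70°, so the vase is on the pad. I'll ease the finger away along the tipping line, slowly at first.

Call:
{"name": "arm_command", "arguments": {
  "rows": [
    [8.0,0.05,-0.1,0,0],
    [8.0,0.05,-0.1,0,0],
    [8.0,0.05,-0.1,0,0],
    [8.0,0.05,-0.1,0,0],
    [8.0,0.05,-0.1,0,0],
    [8.0,0.05,-0.1,0,0],
    [8.0,0.2,-0.45,0,0],
    [8.0,0.2,-0.5,0,0],
    [8.0,0.3,-0.7,0,0],
    [8.0,0.3,-0.7,0,0],
    [8.0,0.3,-0.7,0,0],
    [8.0,0,0,0,0]
  ]
}}

```text
time_s: 19.6
tcp_pos: [591.4, -94.0, 45.5]
tcp_rot: [2.621, -1.731, 0.001]
ft_force: [0.2, 0.7, 0.3]
gripper_width: 0.937
```

```bash
python3 m.py
```

```text
[591.4 -94.   45.5  -2.7] F [0.2 0.7 0.3] F.u -0.5561099075953764 sE 225.6768041038081
[191, 191, 191, 192, 192, 191, 184, 167, 154, 162, 173, 178, 178, 178, 178, 178, 179, 179, 179, 179, 179, 179, 179, 180, 180, 180, 180, 180, 180, 180] [180, 183, 188, 182, 165, 154, 153, 153, 152, 152, 152, 152, 152, 152, 151, 151, 151, 150, 142, 117, 75, 35, 21, 20, 19, 19]
62 top-rear edge 202.2 bottom-rear 246.1 lip rear 184.0
66 top-rear edge 202.5 bottom-rear 244.3 lip rear 185.8
70 top-rear edge 203.0 bottom-rear 242.5 lip rear 187.9
74 top-rear edge 203.8 bottom-rear 240.8 lip rear 190.3
```

The edges did not change as the finger left, so the vase rests by itself. I'll raise the arm and move it away to look from the top.

Call:
{"name": "arm_command", "arguments": {
  "rows": [
    [8.0,0.1,-0.3,1.5,0],
    [8.0,0.1,-0.3,2,0],
    [8.0,0.1,-0.3,2,0],
    [8.0,0,0,2,0],
    [8.0,0,0,2,0],
    [8.0,0,0,2,0],
    [8.0,0,0,2,0],
    [8.0,0,0,2,0],
    [8.0,0,0,2,0],
    [8.0,0,-2,2,0],
    [8.0,-1,-3,0,0],
    [8.0,-1,-3,0,0],
    [8.0,-1,-3,0,0],
    [8.0,-1,-3,0,0],
    [8.0,-1,-3,0,0],
    [8.0,-1,-3,0,0],
    [8.0,-1,-3,0,0],
    [8.0,-1,-3,0,0],
    [8.0,0,0,0,0],
    [8.0,0,0,0,0]
  ]
}}

```text
time_s: 21.65
tcp_pos: [513.4, -361.9, 240.2]
tcp_rot: [-2.621, 1.731, 0.001]
ft_force: [-0.1, 0.2, -0.6]
gripper_width: 0.938
```

Run:
```python
from plan import *
t=robot.snapshot("top");a=robot.snapshot("side")
pt=robot.spot_point("vase_mouth","top")[:1];ps=robot.spot_point("vase_mouth","side")[:1];print(pt,ps)
R=np.array([558.8,88.]);ry=-1.208;c,s=np.cos(ry),np.sin(ry)
if pt and ps:
    m=tri(("side","top"),(ps[0]["at"],pt[0]["at"]));d=m[:2]-R;print("mouth",m,"in rest",c*d[0]+s*d[1],-s*d[0]+c*d[1])
for l,p0 in(("mug",(158,218.4)),("paint_bottle",(272.4,202.8)),("jar",(134.7,408.9))): print(l,[(x["at"],round(x["confidence"],2)) for x in robot.spot_point(l,"top")][:1],p0)
k=lambda i:cv2.resize(i[:,:,::-1],None,fx=3.3,fy=3.3,interpolation=cv2.INTER_CUBIC)
cv2.imwrite("pics/fin.png",np.hstack([k(a[150:290,240:340]),k(t[130:270,230:370])]))
```

```text
[{'at': [166.4, 333.4], 'confidence': 0.75}] [{'at': [195.5, 295.2], 'confidence': 0.66}]
mouth [610.18100033 -13.50066172 111.33129108] in rest 113.12838938644042 12.014950664093284
mug [([160.7, 220.0], 0.77)] (158, 218.4)
paint_bottle [([273.2, 203.0], 0.81)] (272.4, 202.8)
jar [([137.0, 415.1], 0.74)] (134.7, 408.9)
```

View pics/fin.png

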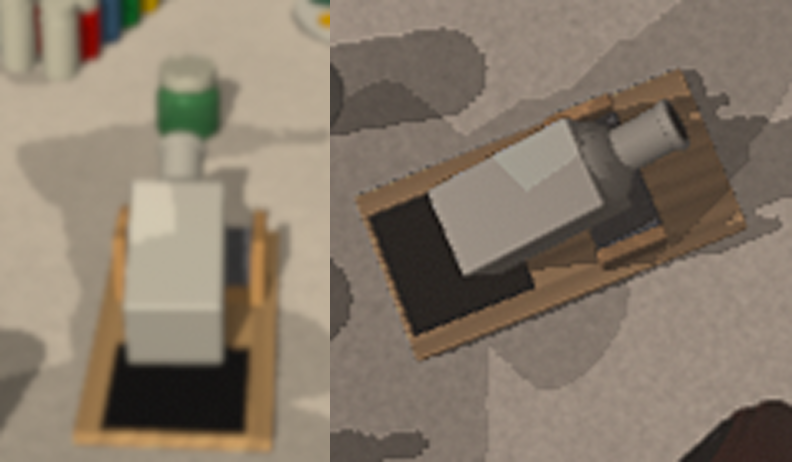

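The vase lies on the pad between the cheeks, with its mouth at rest (113, 12) mm and 111 mm high. The jar's network spot shifted 6 px, so I'll check it by template matching.

Run:
```python
from h import *
for cam,sp in(("top",{"jar":(120,152,396,432)}),("side",{"jar":(165,196,283,312),"mug":(245,305,195,242),"bottle":(300,352,320,352)})):
    a=cv2.imread(f"pics/{cam}0.png");b=robot.snapshot(cam)[:,:,::-1].copy()
    for n,(r0,r1,c0,c1) in sp.items():
        m=cv2.matchTemplate(b[r0-15:r1+15,c0-15:c1+15],a[r0:r1,c0:c1],cv2.TM_CCOEFF_NORMED);_,v,_,l=cv2.minMaxLoc(m);print(cam,n,"shift px",l[0]-15,l[1]-15,round(v,3))
```

```text
top jar shift px 0 0 0.944
side jar shift px 0 -1 0.916
side mug shift px 0 0 0.971
side bottle shift px 0 0 0.955
```

```bash
python3 -c "
from plant import robot
o=robot.get_obs();print(o['time_s'],o['ft_force']);print(robot.sign_off())"
```

```text
22.1 [ 0.1687724  -1.07535596  0.1583885 ]
the job is handed in; nothing more can be done
None
```

The vase now lies on the sloping pad between the two cheeks, with its mouth beyond the pad. I handed the job in at 22.1 s of the 51 s allowed.

**How it went:** I put the open fingers round the neck along the tipping line and pushed the vase past its balance point, so that it came to rest on the front finger. At 36° I swung the hand about that finger so the rear finger cleared the body. I then let the vase down on the front finger until the pad took the weight, eased the finger away and moved the arm clear.

**Last checks:**

| Check | Measured | Needed |
|---|---|---|
| Tilt | about 68–70° | 62–78° |
| Mouth along the rest, from its centre | about 113 mm | over 90 mm |
| Mouth off the middle line | about 12 mm | within 35 mm |
| Mouth height above the table | about 111 mm | 100–125 mm (described) |

- **At rest:** the vase's edges in the side picture did not change when the finger left it. I did not measure the heel's position separately.
- **Bystanders:** template matching showed the mug, bottle and jar within 1 pixel of where they started.

**Disagreements:**
- The network put the jar's spot about 6 pixels off. Template matching in both cameras showed it had not moved, and the arm never came near it.
- The fingertips appeared about 26–33 mm above the reported tool point, higher than the description gives. I used the measured value.
- My automatic tilt reading locked onto the wrong edge late on, so the final tilt was read from the picture's brightness profile instead.
- I viewed 13 pictures, three over the budget of 10.

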